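Put the honey dipper away in its canister

TASK

Open the long steel canister's hinged lid until it stands up, then lift the wooden honey dipper (the one with the ridged barrel head, not the flat spatula) up and off its hook and lay it on its side in the cradle inside the canister, head in the wide notch and handle in the narrow one, setting it down without dropping it. Then shut the lid fully, leaving the spatula hanging and the other things where they stand.

Things in the scene. Friction and masses are not known exactly. Their poses are not given: they have to be found in the camera images.
- canister: Long low stainless canister, fixed: 240 (x) by 130 (y) by 75 mm tall, open on top under its lid, walls and floor 4 mm. Origin: centre of its underside; x along its length, z up. Inside is a wooden cradle of two 90 degree V notches in line along x at y = 0. Laid in it, the dipper's axis is 42 mm above this origin, its ring centre about 78 mm to -x (14 mm play each way), its head to +x.
- notch_narrow (a point): Where the 14 mm handle's axis comes to lie in the narrow notch: at canister x = -30, y = 0, z = 42 mm. The notch is 12 mm long along x; its arms rise to 50 mm above the canister's underside, 38 mm apart there.
- notch_wide (a point): Where the 36 mm head's axis comes to lie in the wide notch: at canister x = +78, y = 0, z = 42 mm. The notch is 24 mm long along x; its arms rise to 45 mm above the canister's underside, 56 mm apart there.
- lid (a joint): Angle of the canister's lid: 0 shut, 1.57 upright, 1.9 at its stop. It stays where it is left (stiff hinge, about 5 N at the knob). The lid is a 6 mm plate of 242 by 134 mm on top of the walls, hinged along the canister's -y (right) side; its +y edge rises and swings over towards -y.
- lid_knob (a point): Centre of the lid's pull: a bar 18 mm in diameter, 32 mm long along the canister's x, on an 8 mm stem. It is 27 mm off the lid's upper face, and in the lid's frame (origin lid_hinge) at y = 112, z = 33 mm. Axes turn with the lid: x along the hinge, z out of the upper face.
- lid_hinge (a point): Middle of the lid's hinge line, at canister y = -65 mm, z = 75 mm. The lid turns about its x axis, which is the canister's x.
- stand: Fixed T-shaped stand: wooden base 100 by 150 by 18 mm, post 18 mm in diameter, and at 250 mm height a 7 mm steel bar along the stand's +y and -y. Origin: centre of the base's underside, z up. Each arm is level to 106 mm from the post's axis, then turns up at 45 degrees to a tip at 116 mm whose top is 13 mm above the bar's axis.
- hook_left (a point): Point on the axis of the bar's +y arm where a ring hangs, 85 mm from the post's axis, 250 mm high.
- hook_right (a point): The same on the -y arm.
- dipper: Wooden honey dipper, 200 mm long, hung by a steel ring (inner 30, outer 40 mm, 5 mm wire, in its x-z plane). Origin: ring centre, hanging 11.5 mm below the bar's axis; own z from head to ring. Handle 14 mm thick from z = -18 to -130 mm; ridged head 36 mm thick from -130 to -180 mm. Raised 10 to 22 mm, the ring passes the hook's tip, outwards from the post.
- spatula: Wooden spatula with the same ring and handle, hanging on the other hook; instead of the barrel head it has a flat blade 52 mm wide, 75 mm long, 8 mm thick. Origin: centre of its ring, z up. To be left hanging.
- pitcher: Green ceramic pitcher, 104 mm in diameter, 150 mm tall, handle at its +y out to 86 mm. Origin: centre of its underside. Leave alone.
- honey_pot: Bamboo honey pot, 88 mm in diameter, 96 mm tall. Origin: centre of its underside. Leave alone.
- glass_bowl: Small glass bowl, 110 mm in diameter, 50 mm tall. Origin: centre of its underside. Leave alone.
Things that resemble listed ones, but are neither listed nor needed, are in the scene too. What is shaped like the dipper but green or purple is not meant.

How it is judged:
On the way, in this order (a step that is already met when the one before it is completed fails the run):
1. the lid stands open (value of joint lid above 1.3 rad), for 0.2 s.
2. the dipper is held, clear of both hooks (distance between dipper and hook_left above 0.05 m and distance between dipper and hook_right above 0.05 m and contact force between the fingers and dipper above 0.5 N), for 0.1 s.
3. the dipper lies released in the cradle, the lid still open (z of dipper in the frame of canister between 0.034 and 0.05 m and y of dipper in the frame of canister between -0.01 and 0.01 m and x of dipper in the frame of canister between -0.11 and -0.045 m and angle between the z axis of dipper and the x axis of canister, either way round below 0.1 rad and contact force between the fingers and dipper below 0.1 N and linear speed of dipper below 0.05 m/s and value of joint lid above 1 rad), for 0.2 s.
At the end, for the whole second after the job is handed in: Dipper at rest in the cradle, head in the wide notch (ring centre within 10 mm sideways and 8 mm in height of the axis, 45 to 110 mm to -x of the middle, within 0.1 rad of its length); lid shut to 0.06 rad; spatula ring within 20 mm of its start; pitcher, pot and bowl within 30 mm, upright (z of dipper in the frame of canister between 0.034 and 0.05 m and y of dipper in the frame of canister between -0.01 and 0.01 m and x of dipper in the frame of canister between -0.11 and -0.045 m and angle between the z axis of dipper and the x axis of canister, either way round below 0.1 rad and value of joint lid below 0.06 rad and linear speed of dipper below 0.05 m/s and distance of spatula from where it was at the start of the episode below 0.02 m); the robot touches nothing.
It fails at once if the dipper is dropped (falls unheld, faster than 0.7 m/s) (linear speed of dipper above 0.7 m/s and contact force between the fingers and dipper below 0.1 N).
It fails at once if the spatula comes off its hook (ring moved over 40 mm) (distance of spatula from where it was at the start of the episode above 0.04 m).
It fails at once if the pitcher, honey pot or bowl is moved over 30 mm or tipped over 0.4 rad (distance of any of pitcher, honey_pot, glass_bowl from where it was at the start of the episode above 0.03 m or angle between any of pitcher, honey_pot, glass_bowl's own z axis and vertical above 0.4 rad).
It also fails if it takes over 72 s, if anything falls off the work surface, if the arm or the gripper's body presses on something with over 40 N, if the wrist force passes 120 N, or if a joint passes its speed limit or range.

ROBOT

A 6-joint arm with a two-finger parallel gripper is mounted at the origin on the work surface. World frame = base frame: x ahead of the robot, y to its left, z up, the work surface at z = 0. Lengths are in m, angles in rad, forces in N, time in s.
With the tool pointing down it reaches from about 0.35 to 0.975 m from the base axis. Payload 4.9 kg.
Tool frame: the origin (TCP) lies at the very end of the fingers, on their centre line; the grasp point (between the pads) lies 19 mm behind it; z points along the fingers, y is the line along which they close (so a half turn about z gives the same grasp; the last joint's range is limited). The gripper opens to 85 mm and grips with 20 to 120 N. Pads are 22 mm wide; open, the fingers measure 114 mm over their backs; the gripper's body (76 mm by 85 mm) begins 54 mm behind the grasp point. The pads swing forward as they close: fully open they stand 13 mm farther back than shut.
Start: joints at [-1.463, 0.053, 1.613, -0, 1.476, -0.119], TCP at [0.141, -0.609, 0.231] pointing down, gripper open.
Joint ranges: [-3.01, 3.01], [-1.01, 2.22], [0.06, 2.58], [-1.02, 4.17], [0.09, 2.62], [-3.14, 3.14]. Speed limits (rad/s): [2.57, 2.57, 3.14, 3.14, 3.14, 3.14].

INTERFACE

Orientations are given as a unit quaternion [x, y, z, w].
In Python, from workcell import status, optics, job gives the robot as it stands.
- The arm moves only by the tool carry_out, never from a script. Its argument "moves" is a list of rows, each an object of numbers: "rx", "ry", "rz": the turn, a rotation vector about the world's x, y, z in rad; "dx", "dy", "dz": the shift along the world's x, y, z in m; "claw": the closure, from -1 (fully open) to 1 (shut). A call has 1 to 5 rows; each row is the pose to reach, as a shift and turn from the pose commanded when the call began; what a row does not reach only later rows make up. A row lasts 1/8 s, in which the tool goes at most 62.5 mm and 10.7 degrees, less where a joint would pass 70% of its speed; a pose out of reach is approached as far as the arm can. A call with a gripper value outside its range is refused whole. The fingers move at their own pace and stop on an object; "force" is the grip in N (left out, the last holds). Time passes only in rows, so rows that repeat a pose let the fingers close. It gives the time, the measured TCP pose, the force, the opening and the grip force at its end, in the units of the state.
- status.read_state(): the state, without advancing time (a new reading comes with each control period).
- optics.snapshot(name): name is "side" or "top"; returns (picture, depth): 384x512x3 uint8, blue, green, red; 384x512 float32, m along the optical axis (not along the pixel's ray), 0 where there is no reading.
- optics.get_calibration(name): a dict with "fx", "fy", "cx", "cy" (pixels), "origin" and "rotation" of the camera in the world. Camera axes: x right, y down, z forward; pixel columns grow to the right and rows downward; lengths in m; the calibration is good to about 2 mm. A picture is of the moment at which its call begins. get_calibration takes no time and is no camera call.
- job.job_done(): hands the job in; it is judged then, once.
The state is a dict: "t": time; "joint_pos": joint angles; "joint_vel": joint speeds; "joint_torque": joint torques, N m; "position": TCP position; "orientation": TCP orientation; "force": force on the tool from outside, world axes, zero at the start; "moment": the same for the moment, N m; "opening": finger opening in m; "grasp_force": force on a finger pad.
Only numpy, scipy, OpenCV 4.12 (cv2) and the standard library are available. Lean on these libraries where they do the work, as an engineer would, in place of code of your own. Each camera call takes 0.05 s, during which the arm holds its last target. There are 200 camera calls.

## Working session

There is one attempt and no reset: what is moved stays moved. The work goes in short steps, Python scripts to look and compute and a tool call to move; the robot and the scene stay as the last step left them, time stands still between calls to the robot, and variables do not carry over. Pictures are saved under pics/ and viewed, at most 10 in all, crops included, and the job is handed in when it is done.

Besides the shell and the picture viewer there is one more tool, called by a JSON object that holds its "op" and its "data", one argument or row to a line. carry_out: Moves the arm, as the interface text tells. Its arguments: {"type":"object","properties":{"moves":{"type":"array"},"force":{"type":"number"}},"required":["moves"]}

```bash
mkdir -p pics; ls; cat > h.py <<'E'
import numpy as np, cv2
from workcell import status, optics, job
def snap(n,tag):
    p,d=optics.snapshot(n); cv2.imwrite(f'pics/{tag}.png',p); np.savez(f'{tag}.npz',p=p,d=d); return p,d
def pts(n,d):
    c=optics.get_calibration(n); v,u=np.mgrid[:d.shape[0],:d.shape[1]]
    P=np.stack([(u-c['cx'])/c['fx']*d,(v-c['cy'])/c['fy']*d,d],-1)
    return P@np.array(c['rotation']).T+np.array(c['origin'])
E
python3 - <<'E'
from h import *
for n in('top','side'):
    p,d=snap(n,n+'0'); c=optics.get_calibration(n); print(n,c['fx'],c['origin'],np.round(c['rotation'],3).tolist())
print(status.read_state())
E
```

```text
pics
top 423.2461662520129 [ 0.37285502 -0.11075731  1.36671984] [-0.695, 0.713, -0.072, 0.062]
side 381.47941999279897 [0.17588251 0.58457043 0.97923146] [-0.257, 0.888, -0.369, 0.101]
{'t': 0.1, 'joint_pos': array([-1.46301213e+00,  5.33289712e-02,  1.61417045e+00, -2.04142895e-05,
        1.47598748e+00, -1.18987839e-01]), 'joint_vel': array([-1.13567646e-04, -1.87637279e-03, -3.93926690e-03,  5.15640159e-07,
        1.40942803e-03,  9.65840499e-04]), 'joint_torque': array([-2.44549719e-04, -3.94901884e+01, -3.71362209e+01, -1.00209220e-04,
        3.95140683e-03,  9.91248726e-06]), 'position': array([ 0.14046169, -0.6084302 ,  0.23015409]), 'orientation': array([ 9.93578133e-01,  1.13144139e-01, -4.85465208e-06, -9.47163140e-04]), 'force': array([ 0.00563274, -0.25141213, -0.43646608]), 'moment': array([ 0.00178154,  0.02381065, -0.01071576]), 'grasp_force': 0.0, 'opening': 0.08506470209684835}
```

```bash
python3 -c "
import cv2
for n in('top','side'):
    cv2.imwrite(f'pics/{n}0b.png',cv2.resize(cv2.imread(f'pics/{n}0.png'),(800,600)))"
```

```text
(no output)
```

View pics/top0b.png

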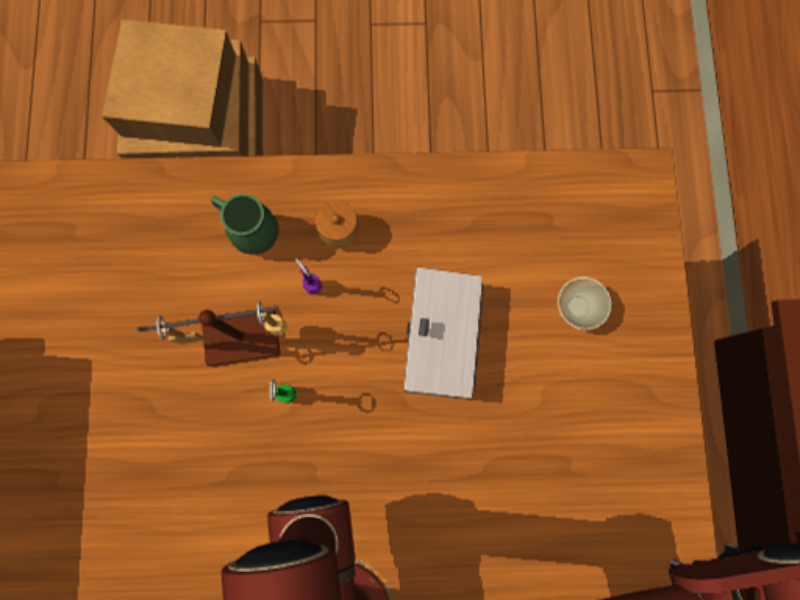

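View pics/side0b.png

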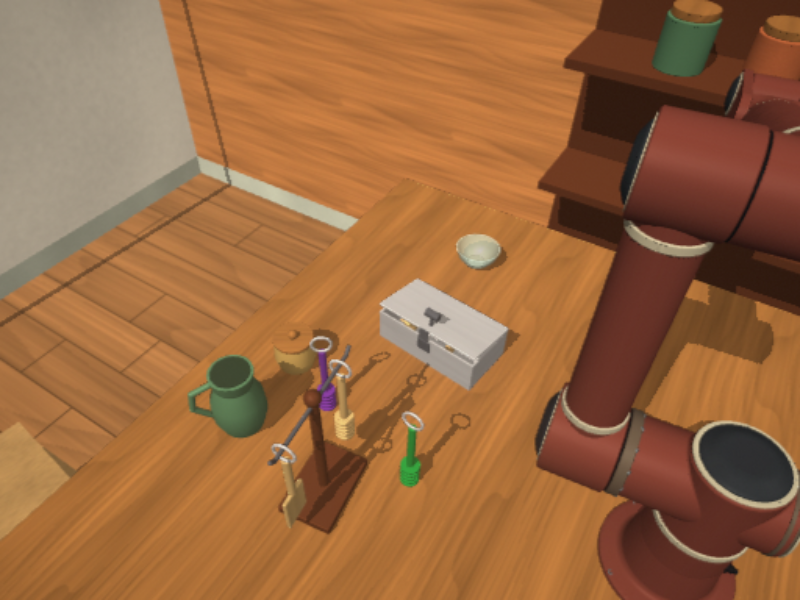

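```bash
sed -i "s/np.array(c\['rotation'\]).T/Rotation.from_quat(c['rotation']).as_matrix().T/; 1a from scipy.spatial.transform import Rotation" h.py
cat > m.py <<'E'
from h import *
S=np.load('top0.npz'); p,d=S['p'],S['d']; P=pts('top',d); hsv=cv2.cvtColor(p,cv2.COLOR_BGR2HSV)
T=np.load('side0.npz'); ps,ds=T['p'],T['d']; Q=pts('side',ds)
print('table z',np.median(P[290:310,200:240,2]), np.median(Q[300:340,150:180,2]))
# lid
m=((hsv[...,1]<60)&(P[...,2]>.06)&(P[...,2]<.1)&(abs(P[...,1]+.2)<.35)).astype(np.uint8)
n,l,st,ce=cv2.connectedComponentsWithStats(m)
k=1+np.argmax(st[1:,4]); X=P[l==k]; print('lid z',np.median(X[:,2]),st[k],)
r=cv2.minAreaRect(X[:,:2].astype(np.float32)*1000); print('lid rect',r, cv2.boxPoints(r).round(0).tolist())
K=(P[...,2]>.095)&(P[...,2]<.14)&(cv2.dilate((l==k).astype(np.uint8),np.ones((25,25)))>0)
print('knob',K.sum(),P[K].mean(0),P[K][:,2].max())
# stand bar & post & rings by height
for lo,hi in((.235,.265),(.265,.31)):
    M=((P[...,2]>lo)&(P[...,2]<hi)&(P[...,1]>-.2)&(P[...,1]<.5)&(P[...,0]>.25)).astype(np.uint8)
    n,l,st,ce=cv2.connectedComponentsWithStats(M)
    for i in range(1,n):
        if st[i,4]>5: X=P[l==i]; print(lo,st[i],X.mean(0).round(3),X.min(0).round(3),X.max(0).round(3))
for lo,hi in((.03,.4),):
    M=((Q[...,2]>lo)&(Q[...,2]<hi)&(Q[...,1]>-.5)&(Q[...,1]<.5)&(Q[...,0]>.25)&(Q[...,0]<.9)).astype(np.uint8)
    n,l,st,ce=cv2.connectedComponentsWithStats(M)
    for i in range(1,n):
        if st[i,4]>20: X=Q[l==i]; print('side',st[i],X.mean(0).round(3),X.min(0).round(3),X.max(0).round(3))
E
python3 m.py; python3 -c "
import cv2
a=cv2.imread('pics/side0.png')[200:350,150:300];b=cv2.imread('pics/top0.png')[150:270,80:230]
cv2.imwrite('pics/c0.png',cv2.hconcat([cv2.resize(a,(400,400),interpolation=2),cv2.resize(b,(400,320),interpolation=2).copy() if 0 else cv2.copyMakeBorder(cv2.resize(b,(400,320),interpolation=2),0,80,0,0,0)]))"
```

```text
table z -0.0007452390975047907 -0.00011616583580575934
lid z 0.08911496589658174 [ 259  172   50   82 3139]
lid rect ((538.5526733398438, -220.35833740234375), (139.3616180419922, 238.61557006835938), 82.36071014404297) [[411.0, -274.0], [648.0, -305.0], [666.0, -167.0], [430.0, -135.0]]
knob 924 [ 0.54454091 -0.17650231  0.1005282 ] 0.13811012071435158
0.235 [135 192  43  16 145] [0.558 0.128 0.253] [0.539 0.074 0.236] [0.581 0.187 0.265]
0.235 [ 88 202  40  15 128] [0.541 0.262 0.252] [0.52  0.207 0.236] [0.557 0.306 0.265]
0.235 [188 317  27   4  52] [0.252 0.009 0.252] [ 0.25  -0.019  0.236] [0.255 0.047 0.265]
0.265 [127 198  11  10  83] [0.549 0.189 0.273] [0.538 0.178 0.265] [0.562 0.203 0.281]
0.265 [190 319  15   2  20] [0.251 0.019 0.269] [0.25  0.004 0.265] [0.253 0.039 0.274]
side [292 155  25  16  92] [ 0.589 -0.471  0.043] [ 0.545 -0.499  0.03 ] [ 0.648 -0.454  0.054]
side [ 243  178   82   65 2835] [ 0.53  -0.199  0.081] [ 0.412 -0.302  0.03 ] [ 0.667 -0.137  0.136]
side [ 171  206   56  132 2451] [0.615 0.132 0.138] [ 0.518 -0.049  0.03 ] [0.815 0.311 0.279]
side [ 120  227   51   51 1649] [0.755 0.181 0.111] [0.714 0.12  0.03 ] [0.813 0.236 0.155]
side [256 263  15  43 315] [0.429 0.101 0.104] [0.412 0.08  0.033] [0.45  0.116 0.202]
```

View pics/c0.png

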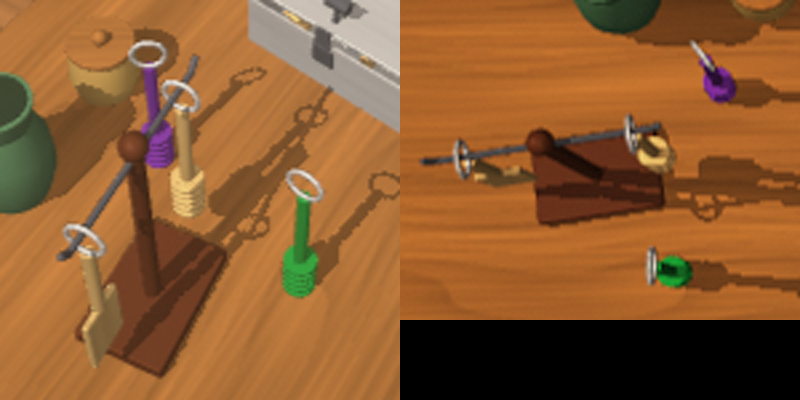

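The candidates (side-crop pixels) are the beige ridged barrel at (185,160) on the right arm, the flat blade at (95,320) on the left arm, purple at (155,130) and green at (300,250). The beige ridged one is the dipper. The lid looks slightly ajar, so I'll fit planes and lines next.

```bash
cat > m2.py <<'E'
from h import *
S=np.load('top0.npz'); P=pts('top',S['d']); ht=cv2.cvtColor(S['p'],cv2.COLOR_BGR2HSV)
T=np.load('side0.npz'); Q=pts('side',T['d']); hs=cv2.cvtColor(T['p'],cv2.COLOR_BGR2HSV)
yaw=np.array([0.99,-.13])
for nm,A,h in(('top',P,ht),('side',Q,hs)):
    m=(h[...,1]<70)&(A[...,2]>.07)&(A[...,2]<.105)&(abs(A[...,0]-.54)<.15)&(abs(A[...,1]+.22)<.11)
    X=A[m]
    for _ in range(4):
        c=np.c_[X[:,:2],np.ones(len(X))]; s=np.linalg.lstsq(c,X[:,2],rcond=None)[0]; r=X[:,2]-c@s; X=X[abs(r)<max(.003,2*r.std())]
    rc=cv2.minAreaRect(X[:,:2].astype(np.float32)*1000)
    print(nm,len(X),'slopes',s[:2].round(4),'z centre',X[:,2].mean(),'resid',r.std(),rc)
    k=(A[...,2]-(A[...,:2]@s[:2]+s[2])>.018)&(abs(A[...,0]-.54)<.12)&(abs(A[...,1]+.2)<.1)&(A[...,2]<.2)
    print(' knob',k.sum(),A[k].mean(0),A[k].min(0),A[k].max(0), 'h',(A[...,2]-(A[...,:2]@s[:2]+s[2]))[k].max())
# bar: dark grey pixels near z .25
for nm,A,h in(('top',P,ht),('side',Q,hs)):
    m=(A[...,2]>.235)&(A[...,2]<.263)&(A[...,0]>.48)&(A[...,0]<.62)&(A[...,1]>.05)&(A[...,1]<.35)&(h[...,2]<130)&(h[...,1]<90)
    X=A[m]; f=np.polyfit(X[:,1],X[:,0],1); print(nm,'bar',m.sum(),f,X.min(0),X.max(0),X[:,2].mean())
    # beige dipper
    b=(h[...,0]>12)&(h[...,0]<28)&(h[...,2]>150)&(A[...,2]>.03)&(A[...,2]<.25)&(abs(A[...,0]-.56)<.06)&(abs(A[...,1]-.1)<.06)
    for lo in np.arange(.04,.24,.03):
        q=b&(A[...,2]>lo)&(A[...,2]<lo+.03)
        if q.sum()>3: print('  dip',round(lo,2),q.sum(),A[q].mean(0).round(4))
    for nme,c in(('green',(50,75)),('purple',(125,155))):
        q=(h[...,0]>c[0])&(h[...,0]<c[1])&(h[...,1]>120)&(A[...,2]>.01)&(A[...,2]<.25)&(A[...,1]<.2)&(A[...,1]>-.2)&(A[...,0]<.72)&(A[...,0]>.38)
        if q.sum(): print(nm,nme,q.sum(),A[q].mean(0).round(3),A[q].min(0).round(3),A[q].max(0).round(3))
    post=(h[...,2]<110)&(A[...,2]>.262)&(A[...,2]<.3)&(A[...,1]>.1)&(A[...,0]>.4)&(A[...,1]<.3)&(A[...,0]<.65)
    print(' ball',post.sum(),A[post].mean(0).round(4))
E
python3 m2.py
```

```text
top 2924 slopes [0.0204 0.1507] z centre 0.08976377897681823 resid 0.001979797189239337 ((539.078125, -222.02037048339844), (136.9150390625, 240.05255126953125), 82.46287536621094)
 knob 69 [ 0.5447757  -0.18068751  0.13023801] [ 0.52914687 -0.18983608  0.11648054] [ 0.56129966 -0.17098198  0.13811012] h 0.042257820907886115
side 1736 slopes [0.0185 0.1483] z centre 0.09145395440158223 resid 0.001421135259469601 ((539.6286010742188, -217.2032012939453), (140.61578369140625, 243.1085205078125), 83.3131332397461)
 knob 62 [ 0.54374701 -0.1749011   0.12850205] [ 0.5288233  -0.18710489  0.11726857] [ 0.56079828 -0.16796873  0.13602166] h 0.03812403938047561
top bar 150 [-0.12587932  0.57254707] [0.51958036 0.07425992 0.2364492 ] [0.56566402 0.30450722 0.26259058] 0.25158454295450466
  dip 0.07 4 [0.5587 0.0962 0.0837]
  dip 0.1 67 [0.5595 0.105  0.1069]
  dip 0.22 6 [0.5666 0.1078 0.2286]
top green 112 [0.431 0.09  0.066] [0.416 0.077 0.012] [0.719 0.172 0.165]
top purple 112 [0.647 0.039 0.059] [0.635 0.024 0.012] [0.666 0.057 0.196]
 ball 79 [0.5488 0.1885 0.2721]
side bar 195 [-0.13348571  0.57474689] [0.53182965 0.07723849 0.24207476] [0.56640666 0.31063956 0.26266045] 0.2530016219476682
  dip 0.04 26 [0.5555 0.1196 0.0626]
  dip 0.07 65 [0.5558 0.1203 0.0858]
  dip 0.1 101 [0.5585 0.113  0.11  ]
  dip 0.13 26 [0.5591 0.114  0.1468]
  dip 0.16 29 [0.5587 0.1139 0.1762]
  dip 0.19 31 [0.56   0.1134 0.2057]
  dip 0.22 36 [0.5611 0.1101 0.2324]
side green 251 [0.427 0.103 0.067] [0.413 0.08  0.012] [0.446 0.116 0.163]
side purple 178 [0.647 0.049 0.07 ] [0.636 0.029 0.012] [0.668 0.062 0.162]
 ball 56 [0.544  0.1943 0.2708]
```

{"op": "carry_out", "data": {
  "moves": [
    {"dx": 0.04, "dy": 0.043, "rz": -0.036, "claw": -1},
    {"dx": 0.08, "dy": 0.086, "rz": -0.071, "claw": -1},
    {"dx": 0.12, "dy": 0.129, "rz": -0.107, "claw": -1},
    {"dx": 0.16, "dy": 0.172, "rz": -0.143, "claw": -1},
    {"dx": 0.2, "dy": 0.215, "rz": -0.179, "claw": -1}
  ],
  "force": 40
}}

```text
invalid input at $.moves[0]: expected keys rx, ry, rz, dx, dy, dz, claw
```

{"op": "carry_out", "data": {
  "moves": [
    {"dx": 0.04, "dy": 0.043, "rz": -0.036, "claw": -1},
    {"dx": 0.08, "dy": 0.086, "rz": -0.071, "claw": -1},
    {"dx": 0.12, "dy": 0.129, "rz": -0.107, "claw": -1},
    {"dx": 0.204, "dy": 0.215, "dz": -0.03, "rz": -0.178, "claw": -1},
    {"dx": 0.204, "dy": 0.215, "dz": -0.05, "rz": -0.178, "claw": -1}
  ]
}}

```text
invalid input at $.moves[0]: expected keys rx, ry, rz, dx, dy, dz, claw
```

```bash
cat > s.py <<'E'
from h import *
s=status.read_state(); print(s['t'],s['position'].round(4),'q',s['orientation'].round(4),'j',s['joint_pos'].round(3),'F',s['force'].round(1),s['opening'].round(4),s['grasp_force'])
M=Rotation.from_quat(s['orientation']).as_matrix(); print(M.round(3))
E
python3 s.py
```

```text
Traceback (most recent call last):
  File "s.py", line 2, in <module>
    s=status.read_state(); print(s['t'],s['position'].round(4),'q',s['orientation'].round(4),'j',s['joint_pos'].round(3),'F',s['force'].round(1),s['opening'].round(4),s['grasp_force'])
                                                                                                                                                 ^^^^^^^^^^^^^^^^^^
AttributeError: 'float' object has no attribute 'round'
```

{"op": "carry_out", "data": {
  "moves": [
    {"rx": 0, "ry": 0, "rz": -0.036, "dx": 0.04, "dy": 0.043, "dz": 0, "claw": -1},
    {"rx": 0, "ry": 0, "rz": -0.071, "dx": 0.08, "dy": 0.086, "dz": 0, "claw": -1},
    {"rx": 0, "ry": 0, "rz": -0.107, "dx": 0.12, "dy": 0.129, "dz": 0, "claw": -1},
    {"rx": 0, "ry": 0, "rz": -0.143, "dx": 0.16, "dy": 0.172, "dz": 0, "claw": -1},
    {"rx": 0, "ry": 0, "rz": -0.179, "dx": 0.2, "dy": 0.215, "dz": 0, "claw": -1}
  ],
  "force": 40
}}

```text
t: 0.72
position: [0.3414, -0.3922, 0.2309]
orientation: [1.0, 0.023, -0.0, -0.0]
force: [0.6, -0.1, -0.1]
opening: 0.0854
grasp_force: 0.0
```

{"op": "carry_out", "data": {
  "moves": [
    {"rx": 0, "ry": 0, "rz": -0.036, "dx": 0.04, "dy": 0.043, "dz": 0, "claw": -1},
    {"rx": 0, "ry": 0, "rz": -0.071, "dx": 0.08, "dy": 0.086, "dz": 0, "claw": -1},
    {"rx": 0, "ry": 0, "rz": -0.107, "dx": 0.12, "dy": 0.129, "dz": 0, "claw": -1},
    {"rx": 0, "ry": 0, "rz": -0.143, "dx": 0.16, "dy": 0.172, "dz": 0, "claw": -1},
    {"rx": 0, "ry": 0, "rz": -0.178, "dx": 0.204, "dy": 0.215, "dz": -0.03, "claw": -1}
  ]
}}

```text
t: 1.35
position: [0.5433, -0.1817, 0.2062]
orientation: [0.998, -0.065, 0.003, 0.001]
force: [0.6, -0.8, -1.1]
opening: 0.0855
grasp_force: 0.0
```

```bash
sed -i "s/s\['opening'\].round(4)/round(s['opening'],4)/" s.py; python3 s.py
```

```text
1.35 [ 0.5433 -0.1817  0.2062] q [ 0.9979 -0.0654  0.0026  0.0011] j [-0.453 -0.058  1.766 -0.     1.428  1.249] F [ 0.6 -0.8 -1.1] 0.0855 0.0
[[ 0.991 -0.131  0.005]
 [-0.131 -0.991 -0.003]
 [ 0.005  0.002 -1.   ]]
```

{"op": "carry_out", "data": {
  "moves": [
    {"rx": 0, "ry": 0, "rz": 0, "dx": 0, "dy": 0, "dz": -0.05, "claw": -1},
    {"rx": 0, "ry": 0, "rz": 0, "dx": 0, "dy": 0, "dz": -0.08, "claw": -1},
    {"rx": 0, "ry": 0, "rz": 0, "dx": 0, "dy": 0, "dz": -0.091, "claw": -1},
    {"rx": 0, "ry": 0, "rz": 0, "dx": 0, "dy": 0, "dz": -0.091, "claw": 0},
    {"rx": 0, "ry": 0, "rz": 0, "dx": 0, "dy": 0, "dz": -0.091, "claw": 1}
  ]
}}

```text
t: 1.98
position: [0.5417, -0.1835, 0.1149]
orientation: [0.998, -0.065, 0.001, 0.001]
force: [-0.3, -0.2, 0.4]
opening: 0.0516
grasp_force: 0.0
```

{"op": "carry_out", "data": {
  "moves": [
    {"rx": 0, "ry": 0, "rz": 0, "dx": 0, "dy": 0, "dz": 0, "claw": 1},
    {"rx": 0, "ry": 0, "rz": 0, "dx": 0, "dy": 0, "dz": 0, "claw": 1},
    {"rx": 0, "ry": 0, "rz": 0, "dx": 0, "dy": 0, "dz": 0, "claw": 1}
  ]
}}

```text
t: 2.35
position: [0.542, -0.1795, 0.1147]
orientation: [0.998, -0.065, 0.001, -0.004]
force: [1.3, 11.9, 6.3]
opening: 0.0164
grasp_force: 39.6
```

```bash
python3 s.py; python3 - <<'E'
import numpy as np
from scipy.spatial.transform import Rotation as R
H=np.array([.5308,-.2834,.075]); Z=R.from_euler('z',-.13)
def tcp(a,t,b=.015): # lid angle, tool tilt
    k=.11676; q=a+.2866
    return H+Z.apply([0,k*np.cos(q),k*np.sin(q)])+Z.apply(R.from_euler('x',t).apply([0,0,-b]))
p0=tcp(.15,0); print(p0)
for a in np.arange(.15,1.8,.15):
    t=max(0,a-.15); d=tcp(a,t)-p0; r=R.from_rotvec(Z.apply([1,0,0])*t).as_rotvec(); print(round(a,2),d.round(4),r.round(3))
E
```

```text
2.35 [ 0.542  -0.1795  0.1147] q [ 0.9979 -0.0651  0.0012 -0.0036] j [-0.454  0.025  1.843  0.008  1.274  1.245] F [ 1.3 11.9  6.3] 0.0164 39.606449604034424
[[ 0.992 -0.13   0.003]
 [-0.13  -0.991  0.007]
 [ 0.002 -0.007 -1.   ]]
[ 0.54451624 -0.17848553  0.10937323]
0.15 [0. 0. 0.] [ 0. -0.  0.]
0.3 [-0.0008 -0.0063  0.0154] [ 0.149 -0.019  0.   ]
0.45 [-0.0019 -0.0148  0.0297] [ 0.297 -0.039  0.   ]
0.6 [-0.0033 -0.0253  0.0426] [ 0.446 -0.058  0.   ]
0.75 [-0.0049 -0.0376  0.0537] [ 0.595 -0.078  0.   ]
0.9 [-0.0067 -0.0514  0.0629] [ 0.744 -0.097  0.   ]
1.05 [-0.0087 -0.0664  0.0699] [ 0.892 -0.117  0.   ]
1.2 [-0.0108 -0.0823  0.0745] [ 1.041 -0.136  0.   ]
1.35 [-0.0129 -0.0987  0.0767] [ 1.19  -0.156  0.   ]
1.5 [-0.0151 -0.1152  0.0764] [ 1.339 -0.175  0.   ]
1.65 [-0.0172 -0.1315  0.0736] [ 1.487 -0.194  0.   ]
1.8 [-0.0192 -0.1472  0.0684] [ 1.636 -0.214  0.   ]
```

{"op": "carry_out", "data": {
  "moves": [
    {"rx": 0.149, "ry": -0.019, "rz": 0, "dx": -0.001, "dy": -0.006, "dz": 0.015, "claw": 1},
    {"rx": 0.297, "ry": -0.039, "rz": 0, "dx": -0.002, "dy": -0.015, "dz": 0.03, "claw": 1},
    {"rx": 0.446, "ry": -0.058, "rz": 0, "dx": -0.003, "dy": -0.025, "dz": 0.043, "claw": 1},
    {"rx": 0.595, "ry": -0.078, "rz": 0, "dx": -0.005, "dy": -0.038, "dz": 0.054, "claw": 1},
    {"rx": 0.595, "ry": -0.078, "rz": 0, "dx": -0.005, "dy": -0.038, "dz": 0.054, "claw": 1}
  ]
}}

```text
t: 2.98
position: [0.5362, -0.2218, 0.1688]
orientation: [0.952, -0.063, 0.02, -0.298]
force: [-0.7, 3.5, 4.5]
opening: 0.0166
grasp_force: 41.1
```

```bash
python3 s.py
```

```text
2.975 [ 0.5362 -0.2218  0.1688] q [ 0.9524 -0.0628  0.0204 -0.2976] j [-0.751  0.177  1.672  0.485  1.663  0.904] F [-0.7  3.5  4.5] 0.0166 41.07748746871948
[[ 0.991 -0.108  0.076]
 [-0.132 -0.815  0.564]
 [ 0.001 -0.569 -0.822]]
```

{"op": "carry_out", "data": {
  "moves": [
    {"rx": 0.149, "ry": -0.019, "rz": 0, "dx": -0.002, "dy": -0.014, "dz": 0.009, "claw": 1},
    {"rx": 0.297, "ry": -0.039, "rz": 0, "dx": -0.004, "dy": -0.029, "dz": 0.016, "claw": 1},
    {"rx": 0.446, "ry": -0.058, "rz": 0, "dx": -0.006, "dy": -0.045, "dz": 0.021, "claw": 1},
    {"rx": 0.595, "ry": -0.078, "rz": 0, "dx": -0.008, "dy": -0.061, "dz": 0.023, "claw": 1},
    {"rx": 0.744, "ry": -0.097, "rz": 0, "dx": -0.01, "dy": -0.078, "dz": 0.023, "claw": 1}
  ]
}}

```text
t: 3.6
position: [0.5258, -0.2992, 0.1875]
orientation: [0.779, -0.052, 0.04, -0.624]
force: [5.2, 4.4, -11.8]
opening: 0.0166
grasp_force: 41.3
```

```bash
python3 s.py
```

```text
3.6 [ 0.5258 -0.2992  0.1875] q [ 0.7786 -0.0524  0.0401 -0.624 ] j [-0.959  0.586  1.422  0.921  2.164  0.835] F [  5.2   4.4 -11.8] 0.0166 41.275928020477295
[[ 0.991 -0.031  0.128]
 [-0.132 -0.216  0.968]
 [-0.003 -0.976 -0.218]]
```

{"op": "carry_out", "data": {
  "moves": [
    {"rx": 0.12, "ry": -0.016, "rz": 0, "dx": -0.002, "dy": -0.015, "dz": -0.003, "claw": 1},
    {"rx": 0.12, "ry": -0.016, "rz": 0, "dx": -0.002, "dy": -0.015, "dz": -0.003, "claw": 1},
    {"rx": 0.12, "ry": -0.016, "rz": 0, "dx": -0.002, "dy": -0.015, "dz": -0.003, "claw": -0.5},
    {"rx": 0.12, "ry": -0.016, "rz": 0, "dx": -0.002, "dy": -0.015, "dz": -0.003, "claw": -0.5},
    {"rx": 0.12, "ry": -0.016, "rz": 0, "dx": -0.002, "dy": -0.015, "dz": -0.003, "claw": -0.5}
  ]
}}

```text
t: 4.22
position: [0.5239, -0.3136, 0.1881]
orientation: [0.74, -0.048, 0.044, -0.669]
force: [0.5, 0.6, 0.0]
opening: 0.0642
grasp_force: 0.0
```

{"op": "carry_out", "data": {
  "moves": [
    {"rx": 0, "ry": 0, "rz": 0, "dx": -0.003, "dy": -0.025, "dz": 0, "claw": -0.5},
    {"rx": 0, "ry": 0, "rz": 0, "dx": -0.009, "dy": -0.07, "dz": 0.005, "claw": -0.5},
    {"rx": 0, "ry": 0, "rz": 0, "dx": -0.012, "dy": -0.09, "dz": 0.03, "claw": -0.5},
    {"rx": 0, "ry": 0, "rz": 0, "dx": -0.012, "dy": -0.09, "dz": 0.08, "claw": -0.5},
    {"rx": -0.15, "ry": 0, "rz": 0, "dx": -0.012, "dy": -0.09, "dz": 0.13, "claw": -0.5}
  ]
}}

```text
t: 4.85
position: [0.5111, -0.4036, 0.3146]
orientation: [0.787, -0.047, 0.046, -0.613]
force: [0.9, -0.8, 0.5]
opening: 0.0642
grasp_force: 0.0
```

```bash
python3 s.py; python3 - <<'E'
from h import *
a,_=snap('top','top1'); b,_=snap('side','side1')
cv2.imwrite('pics/v1.png',cv2.hconcat([cv2.resize(a,(400,300),interpolation=3),cv2.resize(b,(400,300),interpolation=3)]))
E
```

```text
4.85 [ 0.5111 -0.4036  0.3146] q [ 0.7872 -0.0465  0.0458 -0.6132] j [-1.046  0.594  1.166  0.997  2.357  1.001] F [ 0.9 -0.8  0.5] 0.0642 0.0
[[ 0.991 -0.017  0.129]
 [-0.129 -0.244  0.961]
 [ 0.015 -0.97  -0.244]]
```

View pics/v1.png

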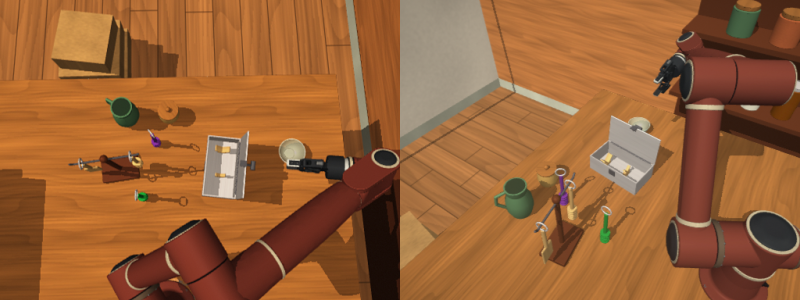

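The top view (left) shows the lid upright with the cradle notches visible inside. In the side view (right), the dipper still hangs beside the stand at about (572,205). Next I'll compute the pick.

```bash
cat > m3.py <<'E'
from h import *
S=np.load('top1.npz'); P=pts('top',S['d']); ht=cv2.cvtColor(S['p'],cv2.COLOR_BGR2HSV)
T=np.load('side1.npz'); Q=pts('side',T['d']); hs=cv2.cvtColor(T['p'],cv2.COLOR_BGR2HSV)
c0=np.array([.5393,-.219,0]); Z=Rotation.from_euler('z',-.13)
for nm,A,h in(('top',P,ht),('side',Q,hs)):
    L=Z.inv().apply((A.reshape(-1,3)-c0)).reshape(A.shape)
    near=(abs(L[...,0])<.15)&(abs(L[...,1])<.12)
    w=near&(h[...,0]>10)&(h[...,0]<30)&(h[...,1]>70)&(h[...,2]>120)&(L[...,2]>.02)&(L[...,2]<.06)
    for s in(-1,1):
        q=w&(s*L[...,0]>0)&(abs(L[...,1])<.05); X=L[q]
        print(nm,'notch',s,q.sum(),X.mean(0).round(4),X.min(0).round(3),X.max(0).round(3))
    l=near&(L[...,2]>.1)&(L[...,2]<.2)&(L[...,1]<-.03)&(abs(L[...,0])<.12); X=L[l]
    if l.sum()>30: f=np.polyfit(X[:,2],X[:,1],1); print('lid y=',f,l.sum(),'angle',1.571-f[0]*-1,X[:,0].min(),X[:,0].max())
    r=near&(abs(L[...,2]-.075)<.006)&(h[...,1]<60)&(L[...,1]>-.05); X=L[r]; print('rim',r.sum(),X.min(0).round(4),X.max(0).round(4))
s=status.read_state(); M=Rotation.from_quat(s['orientation'])
h=np.array([.574,.819,0]); h/=np.linalg.norm(h); up=np.array([0,0,1.]); G=Rotation.from_matrix(np.c_[up,np.cross(h,up),h])
print('rot',(G*M.inv()).as_rotvec(),'pos',s['position'])
E
python3 m3.py
```

```text
top notch -1 57 [-0.03   -0.0025  0.0398] [-0.035 -0.022  0.021] [-0.024  0.019  0.052]
top notch 1 125 [ 0.0784 -0.0035  0.0329] [ 0.066 -0.034  0.02 ] [0.091 0.027 0.046]
lid y= [-0.21477538 -0.04274709] 574 angle 1.356224619991271 -0.11963691842116297 0.11842684326761983
rim 166 [-0.1191 -0.0485  0.0693] [0.1185 0.0636 0.0809]
side notch -1 68 [-0.0304  0.0006  0.0361] [-0.036 -0.019  0.021] [-0.022  0.021  0.051]
side notch 1 87 [ 0.078  -0.0061  0.033 ] [ 0.065 -0.03   0.02 ] [0.092 0.031 0.047]
lid y= [-0.08418395 -0.05779544] 1593 angle 1.486816049792044 -0.11984830506305508 0.11992017782757525
rim 243 [-0.1205 -0.0491  0.0691] [0.1209 0.0696 0.0797]
rot [-0.3607246  -1.49629285 -0.17510847] pos [ 0.51263499 -0.4049165   0.32883345]
```

{"op": "carry_out", "data": {
  "moves": [
    {"rx": -0.04, "ry": -0.165, "rz": -0.019, "dx": 0, "dy": 0.03, "dz": 0.03, "claw": -0.5},
    {"rx": -0.079, "ry": -0.329, "rz": -0.039, "dx": 0, "dy": 0.07, "dz": 0.06, "claw": -0.5},
    {"rx": -0.119, "ry": -0.494, "rz": -0.058, "dx": 0, "dy": 0.12, "dz": 0.07, "claw": -0.5},
    {"rx": -0.159, "ry": -0.658, "rz": -0.077, "dx": 0, "dy": 0.18, "dz": 0.07, "claw": -0.5},
    {"rx": -0.198, "ry": -0.823, "rz": -0.096, "dx": 0, "dy": 0.24, "dz": 0.07, "claw": -0.5}
  ]
}}

```text
t: 5.58
position: [0.5114, -0.1617, 0.3881]
orientation: [0.755, 0.174, 0.393, -0.496]
force: [1.7, 1.0, 0.6]
opening: 0.0643
grasp_force: 0.0
```

{"op": "carry_out", "data": {
  "moves": [
    {"rx": -0.032, "ry": -0.135, "rz": -0.016, "dx": 0, "dy": 0.04, "dz": 0, "claw": -0.5},
    {"rx": -0.065, "ry": -0.269, "rz": -0.031, "dx": 0, "dy": 0.08, "dz": 0, "claw": -0.5},
    {"rx": -0.098, "ry": -0.404, "rz": -0.047, "dx": 0, "dy": 0.12, "dz": 0, "claw": -0.5},
    {"rx": -0.13, "ry": -0.539, "rz": -0.063, "dx": 0, "dy": 0.15, "dz": -0.03, "claw": -0.5},
    {"rx": -0.163, "ry": -0.673, "rz": -0.079, "dx": 0, "dy": 0.17, "dz": -0.08, "claw": -0.5}
  ]
}}

```text
t: 6.2
position: [0.5117, 0.0075, 0.3087]
orientation: [0.626, 0.331, 0.624, -0.332]
force: [0.1, -0.7, -0.8]
opening: 0.0642
grasp_force: 0.0
```

```bash
python3 s.py
```

```text
6.2 [0.5117 0.0075 0.3087] q [ 0.6256  0.3311  0.6235 -0.332 ] j [-0.74  -0.236  2.241  1.507  1.702 -0.436] F [ 0.1 -0.7 -0.8] 0.0642 0.0
[[ 0.003  0.828  0.56 ]
 [ 0.    -0.56   0.828]
 [ 1.    -0.003 -0.002]]
```

{"op": "carry_out", "data": {
  "moves": [
    {"rx": 0, "ry": 0, "rz": 0, "dx": -0.018, "dy": 0, "dz": -0.045, "claw": -0.5},
    {"rx": 0, "ry": 0, "rz": 0, "dx": -0.018, "dy": 0, "dz": -0.09, "claw": -0.5},
    {"rx": 0, "ry": 0, "rz": 0, "dx": -0.018, "dy": 0, "dz": -0.13, "claw": -0.5},
    {"rx": 0, "ry": 0, "rz": 0, "dx": -0.018, "dy": 0, "dz": -0.162, "claw": -0.5},
    {"rx": 0, "ry": 0, "rz": 0, "dx": -0.018, "dy": 0, "dz": -0.162, "claw": -0.5}
  ]
}}

```text
t: 6.82
position: [0.493, 0.007, 0.1438]
orientation: [0.628, 0.326, 0.621, -0.338]
force: [-0.2, 0.0, 0.2]
opening: 0.0639
grasp_force: 0.0
```

```bash
python3 s.py;  python3 - <<'E'
from h import *
a,d=snap('top','top2'); b,e=snap('side','side2')
cv2.imwrite('pics/v2.png',cv2.hconcat([cv2.resize(a[150:300,80:280],(400,300),interpolation=3),cv2.resize(b[180:360,120:360],(400,300),interpolation=3)]))
A=pts('side',e);h=cv2.cvtColor(b,cv2.COLOR_BGR2HSV)
q=(h[...,0]>12)&(h[...,0]<28)&(h[...,2]>150)&(A[...,2]>.12)&(A[...,2]<.21)&(abs(A[...,0]-.56)<.06)&(abs(A[...,1]-.1)<.06)
v,u=np.nonzero(q); print(len(u))
# ray cast centre of handle: rows' mid pixel onto vertical axis: surface depth + 7mm along ray
c=optics.get_calibration('side'); o=np.array(c['origin'])
for r in np.unique(v)[::3]:
    us=u[v==r]; m=A[r,us].mean(0); k=(m-o)/np.linalg.norm(m-o); hk=k*[1,1,0]; hk/=np.linalg.norm(hk); print(r,us.min(),us.max(),(m+hk*.0055).round(4))
E
```

```text
6.825 [0.493  0.007  0.1438] q [ 0.6281  0.3258  0.6208 -0.3376] j [-0.773  0.139  2.266  1.437  1.689 -0.823] F [-0.2  0.   0.2] 0.0639 0.0
[[ 0.017  0.828  0.56 ]
 [-0.01  -0.56   0.829]
 [ 1.    -0.019 -0.001]]
91
243 215 215 [0.571  0.1082 0.2086]
247 216 220 [0.5627 0.1075 0.197 ]
250 216 220 [0.5623 0.109  0.1863]
253 216 220 [0.5631 0.109  0.173 ]
256 217 220 [0.5624 0.1088 0.1602]
259 217 220 [0.5622 0.1101 0.1485]
262 217 220 [0.563  0.1102 0.1345]
265 218 219 [0.5624 0.112  0.1234]
```

View pics/v2.png

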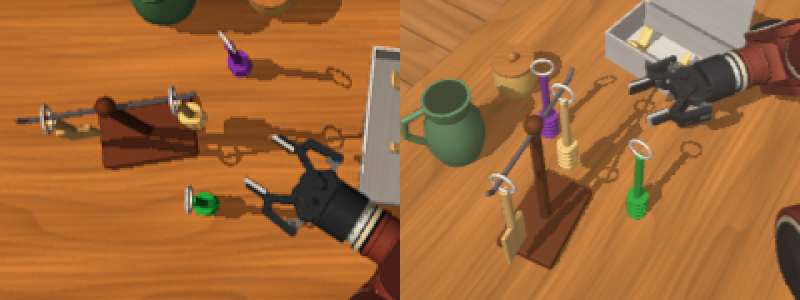

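{"op": "carry_out", "data": {
  "moves": [
    {"rx": 0, "ry": 0, "rz": 0, "dx": 0.03, "dy": 0.045, "dz": 0, "claw": -0.5},
    {"rx": 0, "ry": 0, "rz": 0, "dx": 0.055, "dy": 0.082, "dz": 0, "claw": -0.5},
    {"rx": 0, "ry": 0, "rz": 0, "dx": 0.079, "dy": 0.116, "dz": 0, "claw": -0.5},
    {"rx": 0, "ry": 0, "rz": 0, "dx": 0.079, "dy": 0.116, "dz": 0, "claw": -0.5},
    {"rx": 0, "ry": 0, "rz": 0, "dx": 0.079, "dy": 0.116, "dz": 0, "claw": 0.2}
  ]
}}

```text
t: 7.55
position: [0.5731, 0.1221, 0.1467]
orientation: [0.627, 0.328, 0.622, -0.335]
force: [0.4, -0.0, -0.3]
opening: 0.0472
grasp_force: 0.0
```

```bash
python3 s.py;  python3 - <<'E'
from h import *
a,d=snap('top','top3'); b,e=snap('side','side3')
cv2.imwrite('pics/v3.png',cv2.hconcat([cv2.resize(a[180:260,120:220],(400,320),interpolation=3),cv2.resize(b[200:300,170:295],(400,320),interpolation=3)]))
E
```

```text
7.55 [0.5731 0.1221 0.1467] q [ 0.6268  0.3282  0.6222 -0.3352] j [-0.43   0.181  2.207  1.69   1.458 -0.812] F [ 0.4 -0.  -0.3] 0.0472 0.0
[[ 0.01   0.828  0.56 ]
 [-0.006 -0.56   0.829]
 [ 1.    -0.012 -0.001]]
```

View pics/v3.png

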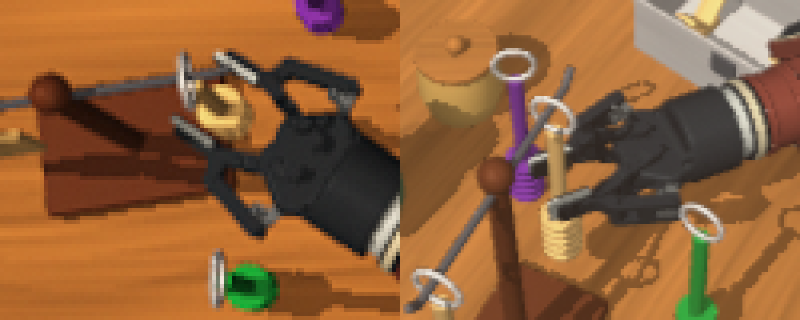

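The handle (side crop, 555,170) sits between the two fingertips, clear of purple and green. I'll close the fingers, lift 16 mm and pull outward.

{"op": "carry_out", "data": {
  "moves": [
    {"rx": 0, "ry": 0, "rz": 0, "dx": 0, "dy": 0, "dz": 0, "claw": 1},
    {"rx": 0, "ry": 0, "rz": 0, "dx": 0, "dy": 0, "dz": 0, "claw": 1},
    {"rx": 0, "ry": 0, "rz": 0, "dx": 0, "dy": 0, "dz": 0, "claw": 1},
    {"rx": 0, "ry": 0, "rz": 0, "dx": 0, "dy": 0, "dz": 0.008, "claw": 1},
    {"rx": 0, "ry": 0, "rz": 0, "dx": 0, "dy": 0, "dz": 0.016, "claw": 1}
  ],
  "force": 50
}}

```text
t: 8.28
position: [0.5726, 0.1224, 0.1612]
orientation: [0.628, 0.327, 0.621, -0.336]
force: [-0.2, 0.7, -0.9]
opening: 0.0122
grasp_force: 48.5
```

```bash
python3 s.py
```

```text
8.275 [0.5726 0.1224 0.1612] q [ 0.6279  0.3272  0.6212 -0.3359] j [-0.43   0.139  2.215  1.686  1.453 -0.775] F [-0.2  0.7 -0.9] 0.0122 48.51958930492401
[[ 0.014  0.828  0.56 ]
 [-0.007 -0.56   0.828]
 [ 1.    -0.015 -0.003]]
```

{"op": "carry_out", "data": {
  "moves": [
    {"rx": 0, "ry": 0, "rz": 0, "dx": 0, "dy": 0, "dz": 0, "claw": 1},
    {"rx": 0, "ry": 0, "rz": 0, "dx": 0.002, "dy": -0.015, "dz": 0, "claw": 1},
    {"rx": 0, "ry": 0, "rz": 0, "dx": 0.004, "dy": -0.032, "dz": 0, "claw": 1},
    {"rx": 0, "ry": 0, "rz": 0, "dx": 0.007, "dy": -0.05, "dz": 0, "claw": 1},
    {"rx": 0, "ry": 0, "rz": 0, "dx": 0.009, "dy": -0.07, "dz": 0, "claw": 1}
  ]
}}

```text
t: 8.9
position: [0.582, 0.0505, 0.1608]
orientation: [0.628, 0.327, 0.621, -0.336]
force: [1.2, -0.4, -0.9]
opening: 0.0122
grasp_force: 48.6
```

```bash
python3 s.py; python3 - <<'E'
from h import *
a,d=snap('top','top4'); b,e=snap('side','side4')
cv2.imwrite('pics/v4.png',cv2.hconcat([cv2.resize(a[180:260,120:220],(400,320),interpolation=3),cv2.resize(b[200:300,170:295],(400,320),interpolation=3)]))
A=pts('side',e);h=cv2.cvtColor(b,cv2.COLOR_BGR2HSV)
q=(h[...,0]>12)&(h[...,0]<28)&(h[...,2]>150)&(A[...,2]>.06)&(A[...,2]<.25)&(abs(A[...,0]-.57)<.06)&(abs(A[...,1]-.05)<.06)
for z in np.arange(.06,.25,.02):
    m=q&(A[...,2]>=z)&(A[...,2]<z+.02)
    if m.sum()>3: print(A[m].mean(0).round(4),m.sum())
E
```

```text
8.9 [0.582  0.0505 0.1608] q [ 0.6278  0.327   0.6215 -0.3356] j [-0.563  0.203  2.14   1.592  1.546 -0.758] F [ 1.2 -0.4 -0.9] 0.0122 48.595020174980164
[[ 0.014  0.828  0.561]
 [-0.007 -0.561  0.828]
 [ 1.    -0.015 -0.002]]
[0.5664 0.0465 0.0782] 13
[0.5664 0.0446 0.0886] 48
[0.5657 0.043  0.1083] 58
[0.5701 0.0409 0.1249] 72
[0.5764 0.0524 0.1553] 5
[0.5714 0.0407 0.1728] 43
[0.5713 0.0391 0.1909] 22
[0.5712 0.0392 0.2092] 21
[0.5728 0.0376 0.2327] 36
[0.575  0.0355 0.2438] 16
```

View pics/v4.png

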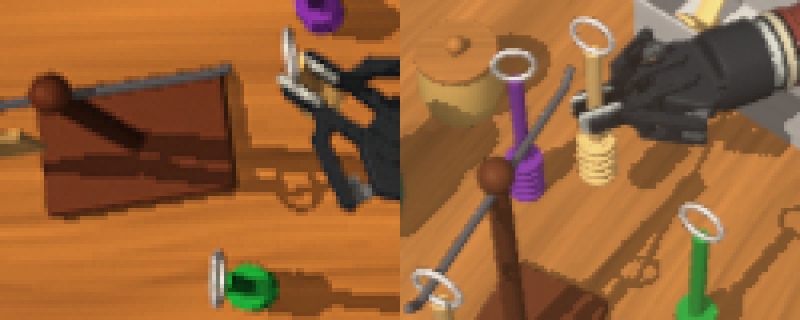

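```bash
cat > r.py <<'E'
from h import *
s=status.read_state(); M=Rotation.from_quat(s['orientation'])
x=np.array([-np.cos(.13),np.sin(.13),0]); z=np.array([0,0,-1.]); G=Rotation.from_matrix(np.c_[x,np.cross(z,x),z])
v=(G*M.inv()).as_rotvec(); print(v,np.linalg.norm(v),'move',np.array([.5532,-.2208,.30])-s['position'], s['position'])
for f in(.25,.5,.75): print((Rotation.from_rotvec(v*f)*M).as_matrix()[:,2].round(2),(Rotation.from_rotvec(v*f)*M).as_matrix()[:,0].round(2))
E
python3 r.py
```

```text
[-1.65131668 -0.75377937  1.55578502] 2.3907105937849247 move [-0.02977491 -0.27019091  0.13868433] [0.58297491 0.04939091 0.16131567]
[ 0.24  0.92 -0.3 ] [-0.24  0.35  0.9 ]
[-0.01  0.77 -0.63] [-0.57  0.52  0.64]
[-0.1   0.42 -0.9 ] [-0.85  0.44  0.3 ]
```

{"op": "carry_out", "data": {
  "moves": [
    {"rx": 0, "ry": 0, "rz": 0, "dx": -0.004, "dy": -0.03, "dz": 0.045, "claw": 1},
    {"rx": -0.11, "ry": -0.05, "rz": 0.104, "dx": -0.008, "dy": -0.06, "dz": 0.09, "claw": 1},
    {"rx": -0.22, "ry": -0.1, "rz": 0.207, "dx": -0.012, "dy": -0.09, "dz": 0.13, "claw": 1},
    {"rx": -0.33, "ry": -0.151, "rz": 0.311, "dx": -0.015, "dy": -0.11, "dz": 0.15, "claw": 1},
    {"rx": -0.44, "ry": -0.201, "rz": 0.415, "dx": -0.02, "dy": -0.13, "dz": 0.15, "claw": 1}
  ]
}}

```text
t: 9.62
position: [0.5618, -0.0793, 0.3131]
orientation: [0.539, 0.609, 0.512, -0.275]
force: [0.1, 0.7, -1.1]
opening: 0.012
grasp_force: 48.7
```

{"op": "carry_out", "data": {
  "moves": [
    {"rx": -0.11, "ry": -0.05, "rz": 0.104, "dx": 0, "dy": -0.03, "dz": 0, "claw": 1},
    {"rx": -0.22, "ry": -0.1, "rz": 0.207, "dx": 0, "dy": -0.06, "dz": 0, "claw": 1},
    {"rx": -0.33, "ry": -0.151, "rz": 0.311, "dx": 0, "dy": -0.09, "dz": 0, "claw": 1},
    {"rx": -0.44, "ry": -0.201, "rz": 0.415, "dx": 0, "dy": -0.12, "dz": 0, "claw": 1},
    {"rx": -0.55, "ry": -0.251, "rz": 0.518, "dx": 0, "dy": -0.14, "dz": 0, "claw": 1}
  ]
}}

```text
t: 10.25
position: [0.5615, -0.2193, 0.3103]
orientation: [0.356, 0.867, 0.305, -0.166]
force: [0.2, -0.5, -1.0]
opening: 0.0122
grasp_force: 48.7
```

```bash
python3 s.py; python3 r.py
```

```text
10.25 [ 0.5615 -0.2193  0.3103] q [ 0.3561  0.8675  0.3051 -0.1663] j [-0.708  0.233  1.395  0.517  2.017 -1.395] F [ 0.2 -0.5 -1. ] 0.0122 48.70324909687042
[[-0.691  0.719 -0.071]
 [ 0.516  0.56   0.648]
 [ 0.506  0.411 -0.759]]
[-0.65496821 -0.30359627  0.62115541] 0.952359229478302 move [-0.00832964 -0.00154673 -0.01031016] [ 0.56152964 -0.21925327  0.31031016]
[-0.1   0.5  -0.86] [-0.8   0.47  0.37]
[-0.1   0.34 -0.94] [-0.89  0.39  0.23]
[-0.06  0.17 -0.98] [-0.96  0.27  0.11]
```

{"op": "carry_out", "data": {
  "moves": [
    {"rx": -0.12, "ry": -0.056, "rz": 0.114, "dx": -0.002, "dy": 0, "dz": 0, "claw": 1},
    {"rx": -0.24, "ry": -0.111, "rz": 0.228, "dx": -0.004, "dy": 0, "dz": 0, "claw": 1},
    {"rx": -0.36, "ry": -0.167, "rz": 0.341, "dx": -0.006, "dy": 0, "dz": 0, "claw": 1},
    {"rx": -0.48, "ry": -0.222, "rz": 0.455, "dx": -0.008, "dy": 0, "dz": 0, "claw": 1},
    {"rx": -0.6, "ry": -0.278, "rz": 0.569, "dx": -0.008, "dy": 0, "dz": 0, "claw": 1}
  ]
}}

```text
t: 10.88
position: [0.5535, -0.2176, 0.3108]
orientation: [0.09, 0.995, 0.027, -0.014]
force: [0.4, 0.5, -0.6]
opening: 0.0125
grasp_force: 48.7
```

{"op": "carry_out", "data": {
  "moves": [
    {"rx": -0.055, "ry": -0.026, "rz": 0.052, "dx": 0, "dy": 0, "dz": 0, "claw": 1},
    {"rx": -0.055, "ry": -0.026, "rz": 0.052, "dx": 0, "dy": 0, "dz": 0, "claw": 1},
    {"rx": -0.055, "ry": -0.026, "rz": 0.052, "dx": 0, "dy": 0, "dz": 0, "claw": 1}
  ]
}}

```text
t: 11.25
position: [0.5535, -0.2178, 0.3104]
orientation: [0.067, 0.998, 0.002, -0.001]
force: [-0.4, -0.8, 0.2]
opening: 0.0124
grasp_force: 48.7
```

```bash
python3 s.py; python3 r.py|head -1; cat > dip.py <<'E'
from h import *
import sys
tag=sys.argv[1]; c0=np.array([.5393,-.219,0]); Z=Rotation.from_euler('z',-.13)
ims=[]
for n in('top','side'):
    b,e=snap(n,n+tag); ims.append(b); A=pts(n,e); h=cv2.cvtColor(b,cv2.COLOR_BGR2HSV)
    L=Z.inv().apply((A.reshape(-1,3)-c0)).reshape(A.shape)
    lo,hi=float(sys.argv[2]),float(sys.argv[3])
    q=(h[...,0]>12)&(h[...,0]<30)&(h[...,1]>60)&(h[...,2]>120)&(L[...,2]>lo)&(L[...,2]<hi)&(abs(L[...,0])<.15)&(abs(L[...,1])<.04)
    for x in np.arange(-.1,.13,.015):
        m=q&(L[...,0]>=x)&(L[...,0]<x+.015)
        if m.sum()>3: print(n,round(x,3),L[m].mean(0).round(4),m.sum(),L[m].min(0)[1].round(4),L[m].max(0)[1].round(4))
    m=(h[...,1]<60)&(L[...,2]>lo)&(L[...,2]<hi)&(L[...,0]<-.045)&(L[...,0]>-.11)&(abs(L[...,1])<.035)
    if m.sum(): print('ring',m.sum(),L[m].mean(0),L[m].min(0),L[m].max(0))
cv2.imwrite(f'pics/v{tag}.png',cv2.hconcat([cv2.resize(ims[0][150:280,220:350],(400,400),interpolation=3),cv2.resize(ims[1][140:270,210:340],(400,400),interpolation=3)]))
E
python3 dip.py 5 .27 .36
```

```text
11.25 [ 0.5535 -0.2178  0.3104] q [ 6.660e-02  9.978e-01  2.200e-03 -8.000e-04] j [-0.502 -0.052  1.587  0.003  1.61  -1.939] F [-0.4 -0.8  0.2] 0.0124 48.73869001865387
[[-0.991  0.133 -0.001]
 [ 0.133  0.991  0.005]
 [ 0.002  0.004 -1.   ]]
[-0.00453067 -0.00124227  0.00321491] 0.005692612984704156 move [-0.00029009 -0.00297502 -0.0103922 ] [ 0.55349009 -0.21782498  0.3103922 ]
top -0.07 [-0.0573  0.001   0.3334] 11 -0.0032 0.0073
top -0.055 [-0.047   0.0022  0.3333] 34 -0.005 0.0083
top -0.04 [-0.0326  0.0023  0.3332] 34 -0.0039 0.0087
top -0.025 [-0.017   0.0027  0.3326] 32 -0.0046 0.0085
top -0.01 [-0.0063  0.0034  0.332 ] 16 -0.0041 0.009
ring 1 [-0.06254016 -0.00543187  0.33625771] [-0.06254016 -0.00543187  0.33625771] [-0.06254016 -0.00543187  0.33625771]
side -0.085 [-0.0774 -0.0083  0.3399] 4 -0.0109 -0.0055
side -0.07 [-0.0589  0.0062  0.3332] 15 -0.0067 0.0127
side -0.055 [-0.0468  0.0069  0.3316] 21 0.0012 0.0116
side -0.04 [-0.0321  0.0074  0.3317] 28 -0.0006 0.0118
side -0.025 [-0.0171  0.0078  0.3314] 22 0.0009 0.0124
side -0.01 [-0.0036  0.0077  0.3325] 22 0.001 0.0122
side 0.02 [0.0304 0.0117 0.3238] 4 0.0097 0.0157
side 0.035 [0.0416 0.0101 0.3272] 8 0.0086 0.0124
side 0.05 [0.0568 0.0158 0.33  ] 54 0.0018 0.0222
side 0.065 [0.0732 0.015  0.3341] 49 0.0008 0.0231
side 0.08 [0.0874 0.0134 0.3353] 47 -0.0058 0.025
side 0.095 [0.098  0.0127 0.3356] 32 -0.0038 0.0219
ring 64 [-0.08075343  0.00482301  0.32907312] [-0.09839101 -0.01250371  0.31624757] [-0.06043413  0.01856852  0.34304569]
```

{"op": "carry_out", "data": {
  "moves": [
    {"rx": -0.003, "ry": -0.025, "rz": 0, "dx": 0, "dy": -0.002, "dz": -0.06, "claw": 1},
    {"rx": -0.003, "ry": -0.025, "rz": 0, "dx": 0, "dy": -0.002, "dz": -0.12, "claw": 1},
    {"rx": -0.003, "ry": -0.025, "rz": 0, "dx": 0, "dy": -0.002, "dz": -0.18, "claw": 1},
    {"rx": -0.003, "ry": -0.025, "rz": 0, "dx": 0, "dy": -0.002, "dz": -0.22, "claw": 1},
    {"rx": -0.003, "ry": -0.025, "rz": 0, "dx": 0, "dy": -0.002, "dz": -0.25, "claw": 1}
  ]
}}

```text
t: 11.98
position: [0.5525, -0.2196, 0.0579]
orientation: [0.067, 0.998, 0.002, 0.011]
force: [0.2, -0.6, -0.8]
opening: 0.0123
grasp_force: 48.7
```

{"op": "carry_out", "data": {
  "moves": [
    {"rx": 0, "ry": 0, "rz": 0, "dx": 0, "dy": 0, "dz": 0, "claw": 1},
    {"rx": 0, "ry": 0, "rz": 0, "dx": 0, "dy": 0, "dz": -0.005, "claw": 1}
  ]
}}

```text
t: 12.22
position: [0.555, -0.2207, 0.0576]
orientation: [0.066, 0.998, 0.0, 0.014]
force: [0.3, 0.3, -0.3]
opening: 0.0121
grasp_force: 48.7
```

```bash
python3 s.py; python3 dip.py 6 .055 .12
```

```text
12.225 [ 0.555  -0.2207  0.0576] q [6.630e-02 9.977e-01 3.000e-04 1.380e-02] j [-0.509  0.14   1.827  0.014  1.151 -1.953] F [ 0.3  0.3 -0.3] 0.0121 48.73143196105957
[[-0.991  0.132  0.028]
 [ 0.132  0.991 -0.001]
 [-0.028  0.003 -1.   ]]
top -0.04 [-0.0315 -0.0013  0.0786] 19 -0.0075 0.006
top -0.025 [-0.0179 -0.0007  0.0793] 20 -0.0059 0.0041
top 0.11 [ 0.1197 -0.0121  0.0749] 12 -0.0341 0.0382
side -0.07 [-0.058   0.0047  0.079 ] 8 -0.0006 0.0109
side -0.055 [-0.0468  0.005   0.0782] 19 -0.0035 0.0086
side -0.04 [-0.0319  0.0046  0.0782] 18 -0.0041 0.0098
side -0.025 [-0.0164  0.0048  0.0783] 20 -0.0045 0.01
side -0.01 [-0.0019  0.0048  0.0796] 16 -0.0008 0.0115
side 0.05 [0.059  0.0111 0.079 ] 25 -0.0036 0.0193
side 0.065 [0.0728 0.0099 0.0845] 42 -0.0147 0.0206
side 0.08 [0.0867 0.0091 0.0857] 33 -0.0078 0.0204
side 0.095 [0.0979 0.0089 0.0852] 28 -0.0102 0.0207
side 0.11 [ 0.1188 -0.011   0.0709] 7 -0.0395 0.0138
ring 50 [-0.07882464  0.0008758   0.07503263] [-0.0977146  -0.01345404  0.06079407] [-0.05992776  0.01598109  0.08805323]
```

View pics/v6.png

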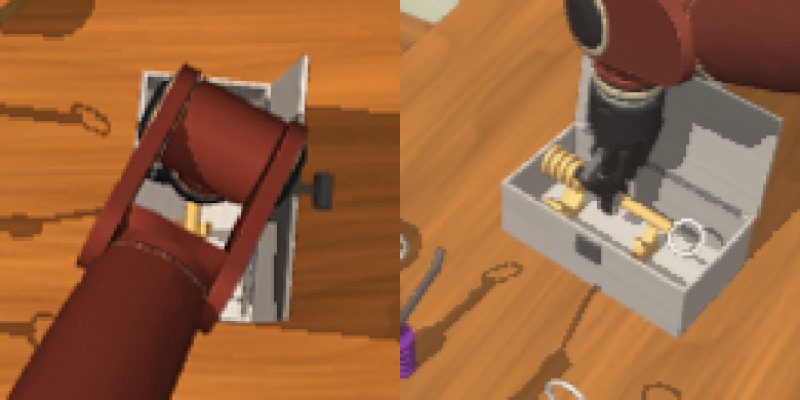

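The side view shows the dipper level over the cradle, with the head over the wide notch (565,170) and the ring at (685,235). I'll lower it slowly.

{"op": "carry_out", "data": {
  "moves": [
    {"rx": 0, "ry": 0, "rz": 0, "dx": 0, "dy": 0, "dz": -0.01, "claw": 1},
    {"rx": 0, "ry": 0, "rz": 0, "dx": 0, "dy": 0, "dz": -0.018, "claw": 1},
    {"rx": 0, "ry": 0, "rz": 0, "dx": 0, "dy": 0, "dz": -0.022, "claw": 1},
    {"rx": 0, "ry": 0, "rz": 0, "dx": 0, "dy": 0, "dz": -0.025, "claw": 1},
    {"rx": 0, "ry": 0, "rz": 0, "dx": 0, "dy": 0, "dz": -0.026, "claw": 1}
  ]
}}

```text
t: 12.95
position: [0.5536, -0.2197, 0.0297]
orientation: [0.066, 0.998, 0.001, 0.012]
force: [-0.0, -0.1, -0.5]
opening: 0.0123
grasp_force: 48.7
```

```bash
python3 s.py
```

```text
12.95 [ 0.5536 -0.2197  0.0297] q [0.066  0.9977 0.001  0.0124] j [-0.508  0.177  1.838  0.014  1.105 -1.953] F [-0.  -0.1 -0.5] 0.0123 48.73077750205994
[[-0.991  0.132  0.025]
 [ 0.132  0.991  0.   ]
 [-0.025  0.004 -1.   ]]
```

{"op": "carry_out", "data": {
  "moves": [
    {"rx": 0, "ry": 0, "rz": 0, "dx": 0, "dy": 0, "dz": -0.001, "claw": 1},
    {"rx": 0, "ry": 0, "rz": 0, "dx": 0, "dy": 0, "dz": -0.002, "claw": 1},
    {"rx": 0, "ry": 0, "rz": 0, "dx": 0, "dy": 0, "dz": -0.003, "claw": 1}
  ]
}}

```text
t: 13.32
position: [0.5538, -0.2198, 0.027]
orientation: [0.066, 0.998, 0.001, 0.013]
force: [0.2, -0.6, 0.1]
opening: 0.0124
grasp_force: 48.8
```

```bash
python3 s.py; python3 dip.py 7 .025 .07 | grep -v ' 0.1[12]'
```

```text
13.325 [ 0.5538 -0.2198  0.027 ] q [6.590e-02 9.977e-01 8.000e-04 1.270e-02] j [-0.508  0.181  1.839  0.014  1.099 -1.953] F [ 0.2 -0.6  0.1] 0.0124 48.76296043395996
[[-0.991  0.132  0.025]
 [ 0.132  0.991 -0.   ]
 [-0.025  0.003 -1.   ]]
top -0.04 [-0.0301 -0.0098  0.0462] 27 -0.022 0.0064
top -0.025 [-0.0197 -0.0007  0.0472] 26 -0.018 0.0133
side -0.07 [-0.0578  0.004   0.047 ] 7 -0.0015 0.0068
side -0.055 [-0.0478  0.0048  0.0475] 19 -0.0018 0.0112
side -0.04 [-0.0318  0.0039  0.0426] 52 -0.0188 0.023
side -0.025 [-0.0193  0.0041  0.0463] 24 -0.0151 0.0174
side -0.01 [-0.0035  0.0048  0.0492] 16 -0.0019 0.0099
side 0.05 [0.0595 0.0121 0.0495] 27 -0.0062 0.022
side 0.065 [0.0725 0.0103 0.0504] 53 -0.0288 0.0295
side 0.08 [0.0865 0.008  0.0505] 43 -0.0294 0.031
side 0.095 [0.0974 0.009  0.055 ] 26 -0.014 0.0208
ring 58 [-0.07908904  0.00201301  0.0443519 ] [-0.09798773 -0.01310615  0.02925961] [-0.06065745  0.01508775  0.06190343]
```

{"op": "carry_out", "data": {
  "moves": [
    {"rx": 0, "ry": 0, "rz": 0, "dx": 0, "dy": 0, "dz": -0.001, "claw": 1},
    {"rx": 0, "ry": 0, "rz": 0, "dx": 0, "dy": 0, "dz": -0.002, "claw": 1},
    {"rx": 0, "ry": 0, "rz": 0, "dx": 0, "dy": 0, "dz": -0.002, "claw": 1}
  ]
}}

```text
t: 13.8
position: [0.5542, -0.2206, 0.0259]
orientation: [0.066, 0.998, 0.0, 0.013]
force: [-1.3, -3.4, 6.0]
opening: 0.0122
grasp_force: 49.4
```

{"op": "carry_out", "data": {
  "moves": [
    {"rx": 0, "ry": 0, "rz": 0, "dx": 0, "dy": 0, "dz": 0, "claw": 0.6},
    {"rx": 0, "ry": 0, "rz": 0, "dx": 0, "dy": 0, "dz": 0, "claw": 0.4},
    {"rx": 0, "ry": 0, "rz": 0, "dx": 0, "dy": 0, "dz": 0, "claw": 0.2},
    {"rx": 0, "ry": 0, "rz": 0, "dx": 0, "dy": 0, "dz": 0, "claw": 0.2}
  ]
}}

```text
t: 14.3
position: [0.5534, -0.2193, 0.0245]
orientation: [0.066, 0.998, 0.001, 0.012]
force: [0.0, 0.5, -0.5]
opening: 0.0341
grasp_force: 0.0
```

{"op": "carry_out", "data": {
  "moves": [
    {"rx": 0, "ry": 0, "rz": 0, "dx": 0, "dy": 0, "dz": 0.015, "claw": 0.2},
    {"rx": 0, "ry": 0, "rz": 0, "dx": 0, "dy": 0, "dz": 0.05, "claw": 0.2},
    {"rx": 0, "ry": 0, "rz": 0, "dx": 0, "dy": 0, "dz": 0.11, "claw": 0.2},
    {"rx": 0, "ry": 0, "rz": 0, "dx": 0, "dy": 0, "dz": 0.17, "claw": 0.2},
    {"rx": 0, "ry": 0, "rz": 0, "dx": 0, "dy": 0, "dz": 0.23, "claw": 0.2}
  ]
}}

```text
t: 14.92
position: [0.5535, -0.2195, 0.2582]
orientation: [0.066, 0.998, 0.001, 0.013]
force: [0.3, -0.1, 1.1]
opening: 0.0342
grasp_force: 0.0
```

```bash
python3 s.py; python3 dip.py 8 .025 .07 | grep -v ' 0.1[12]'
```

```text
14.925 [ 0.5535 -0.2195  0.2582] q [6.590e-02 9.977e-01 6.000e-04 1.330e-02] j [-0.508 -0.048  1.669  0.013  1.497 -1.948] F [ 0.3 -0.1  1.1] 0.0342 0.0
[[-0.991  0.132  0.027]
 [ 0.132  0.991 -0.001]
 [-0.026  0.003 -1.   ]]
top -0.04 [-0.0299 -0.0052  0.0455] 40 -0.0218 0.0167
top -0.025 [-0.0186 -0.002   0.0459] 27 -0.0181 0.0102
top -0.01 [-0.0025 -0.0019  0.0477] 19 -0.0076 0.0033
top 0.005 [ 0.0122 -0.0024  0.0458] 23 -0.0095 0.0043
top 0.02 [ 0.027  -0.0018  0.0456] 20 -0.0076 0.0047
side -0.07 [-0.0579  0.0022  0.0456] 7 -0.0025 0.0053
side -0.055 [-0.0479  0.0028  0.0462] 17 -0.0045 0.0068
side -0.04 [-0.0318  0.0045  0.0424] 56 -0.0199 0.0214
side -0.025 [-0.018   0.0012  0.0443] 24 -0.0157 0.0147
side -0.01 [-0.002   0.0024  0.0461] 16 -0.0035 0.0082
side 0.005 [0.0115 0.0043 0.0475] 17 -0.0021 0.0108
side 0.02 [0.0267 0.0024 0.0456] 15 -0.0056 0.0073
side 0.035 [0.0419 0.0026 0.0468] 18 -0.0038 0.0081
side 0.05 [0.0568 0.0056 0.0493] 56 -0.0126 0.0196
side 0.065 [0.0724 0.0072 0.0477] 53 -0.0264 0.0308
side 0.08 [0.0859 0.0055 0.0479] 42 -0.0284 0.0296
side 0.095 [0.0976 0.0065 0.0506] 30 -0.012 0.0181
ring 47 [-0.07866901  0.00140768  0.0434693 ] [-0.09719789 -0.01548492  0.03428581] [-0.05920109  0.01892413  0.05463385]
```

View pics/v8.png

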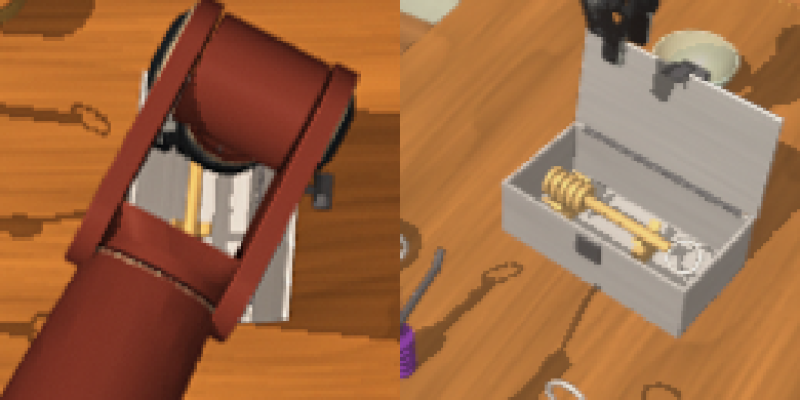

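```bash
cat > c.py <<'E'
from h import *
c0=np.array([.5393,-.219,0]); Z=Rotation.from_euler('z',-.13)
W=lambda x,y,z:c0+Z.apply([x/1e3,y/1e3,z/1e3])
p=status.read_state()['position']; print('p',p.round(4), 'C',(Z.inv().apply(p-c0)*1000).round(1))
B=W(-50,-125,300); C=W(-50,-125,180); print('B',(B-p).round(3),'C-B',(C-B).round(3))
for a in np.r_[1.6:0:-.16,0]:
    y=-65+105*np.cos(a)-6*np.sin(a)-15; z=75+105*np.sin(a)+6*np.cos(a); print(round(a,2),round(y,1),round(z,1),(W(-50,y,z)-C).round(3))
E
python3 c.py
```

```text
p [ 0.5573 -0.2216  0.2666] C [ 1.820e+01 -2.000e-01  2.666e+02]
B [-0.084 -0.115  0.033] C-B [ 0.    0.   -0.12]
1.6 -89.1 179.8 [ 0.005  0.036 -0.   ]
1.44 -72.3 179.9 [ 0.007  0.052 -0.   ]
1.28 -55.6 177.3 [ 0.009  0.069 -0.003]
1.12 -39.7 172.1 [ 0.011  0.085 -0.008]
0.96 -24.7 164.5 [ 0.013  0.099 -0.016]
0.8 -11.1 154.5 [ 0.015  0.113 -0.025]
0.64 0.6 142.5 [ 0.016  0.125 -0.037]
0.48 10.4 128.8 [ 0.018  0.134 -0.051]
0.32 17.8 113.7 [ 0.019  0.142 -0.066]
0.16 22.7 97.7 [ 0.019  0.146 -0.082]
0.0 25.0 81.0 [ 0.019  0.149 -0.099]
```

{"op": "carry_out", "data": {
  "moves": [
    {"rx": 0, "ry": 0.025, "rz": 0, "dx": -0.02, "dy": 0, "dz": 0.04, "claw": 1},
    {"rx": 0, "ry": 0.025, "rz": 0, "dx": -0.05, "dy": -0.04, "dz": 0.045, "claw": 1},
    {"rx": 0, "ry": 0.025, "rz": 0, "dx": -0.08, "dy": -0.08, "dz": 0.045, "claw": 1},
    {"rx": 0, "ry": 0.025, "rz": 0, "dx": -0.082, "dy": -0.118, "dz": 0.045, "claw": 1},
    {"rx": 0, "ry": 0.025, "rz": 0, "dx": -0.082, "dy": -0.118, "dz": 0.03, "claw": 1}
  ]
}}

```text
t: 15.65
position: [0.4714, -0.3401, 0.2865]
orientation: [0.068, 0.998, -0.001, 0.001]
force: [-0.2, -0.2, -0.3]
opening: 0.0002
grasp_force: 0.0
```

```bash
python3 s.py; python3 c.py | head -2
```

```text
15.65 [ 0.4714 -0.3401  0.2865] q [ 0.0676  0.9977 -0.0011  0.0014] j [-0.753 -0.08   1.653  0.     1.565 -2.188] F [-0.2 -0.2 -0.3] 0.0002 0.0
[[-0.991  0.135  0.003]
 [ 0.135  0.991 -0.002]
 [-0.003 -0.002 -1.   ]]
p [ 0.4714 -0.3401  0.2865] C [ -51.6 -128.8  286.5]
B [0.002 0.004 0.013] C-B [ 0.    0.   -0.12]
```

{"op": "carry_out", "data": {
  "moves": [
    {"rx": 0, "ry": 0, "rz": 0, "dx": 0, "dy": 0, "dz": -0.055, "claw": 1},
    {"rx": 0, "ry": 0, "rz": 0, "dx": 0.001, "dy": 0.004, "dz": -0.105, "claw": 1},
    {"rx": 0, "ry": 0, "rz": 0, "dx": 0.007, "dy": 0.04, "dz": -0.105, "claw": 1},
    {"rx": 0, "ry": 0, "rz": 0, "dx": 0.009, "dy": 0.056, "dz": -0.105, "claw": 1},
    {"rx": 0, "ry": 0, "rz": 0, "dx": 0.011, "dy": 0.073, "dz": -0.108, "claw": 1}
  ]
}}

```text
t: 16.27
position: [0.4833, -0.2644, 0.178]
orientation: [0.066, 0.998, -0.001, 0.001]
force: [-0.2, -2.8, -0.7]
opening: 0.0001
grasp_force: 1.2
```

```bash
python3 s.py; python3 c.py | head -2
```

```text
16.275 [ 0.4833 -0.2644  0.178 ] q [ 0.0657  0.9978 -0.001   0.001 ] j [-6.350e-01 -8.700e-02  1.841e+00 -1.000e-03  1.385e+00 -2.074e+00] F [-0.2 -2.8 -0.7] 0.0001 1.2349263299256563
[[-0.991  0.131  0.002]
 [ 0.131  0.991 -0.002]
 [-0.002 -0.002 -1.   ]]
p [ 0.4833 -0.2644  0.178 ] C [-49.6 -52.3 178. ]
B [-0.01  -0.072  0.122] C-B [ 0.    0.   -0.12]
```

{"op": "carry_out", "data": {
  "moves": [
    {"rx": 0, "ry": 0, "rz": 0, "dx": 0.002, "dy": 0.016, "dz": -0.005, "claw": 1},
    {"rx": 0, "ry": 0, "rz": 0, "dx": 0.004, "dy": 0.03, "dz": -0.013, "claw": 1},
    {"rx": 0, "ry": 0, "rz": 0, "dx": 0.006, "dy": 0.044, "dz": -0.022, "claw": 1},
    {"rx": 0, "ry": 0, "rz": 0, "dx": 0.007, "dy": 0.056, "dz": -0.034, "claw": 1},
    {"rx": 0, "ry": 0, "rz": 0, "dx": 0.009, "dy": 0.065, "dz": -0.048, "claw": 1}
  ]
}}

```text
t: 16.9
position: [0.4917, -0.1986, 0.128]
orientation: [0.066, 0.998, 0.001, -0.0]
force: [-0.4, -0.3, 1.6]
opening: 0.0001
grasp_force: 0.9
```

{"op": "carry_out", "data": {
  "moves": [
    {"rx": 0, "ry": 0, "rz": 0, "dx": 0.001, "dy": 0.008, "dz": -0.015, "claw": 1},
    {"rx": 0, "ry": 0, "rz": 0, "dx": 0.001, "dy": 0.012, "dz": -0.03, "claw": 1},
    {"rx": 0, "ry": 0, "rz": 0, "dx": 0.001, "dy": 0.015, "dz": -0.043, "claw": 1},
    {"rx": 0, "ry": 0, "rz": 0, "dx": 0.001, "dy": 0.015, "dz": -0.048, "claw": 1},
    {"rx": 0, "ry": 0, "rz": 0, "dx": 0.001, "dy": 0.015, "dz": -0.05, "claw": 1}
  ]
}}

```text
t: 17.52
position: [0.4918, -0.1841, 0.0808]
orientation: [0.066, 0.998, 0.001, -0.002]
force: [-12.2, 6.9, 24.9]
opening: -0.0002
grasp_force: 12.3
```

```bash
python3 s.py; python3 c.py | head -1
```

```text
17.525 [ 0.4918 -0.1841  0.0808] q [ 0.066   0.9978  0.0014 -0.0023] j [-5.000e-01 -3.800e-02  1.967e+00  1.000e-03  1.217e+00 -1.939e+00] F [-12.2   6.9  24.9] -0.0002 12.262859903275967
[[-0.991  0.132 -0.004]
 [ 0.132  0.991  0.003]
 [ 0.005  0.003 -1.   ]]
p [ 0.4918 -0.1841  0.0808] C [-51.6  28.5  80.8]
```

The lid is hard against the rim: the tip is at z = 80.8 mm (expected 81) with 25 N upward on the tool. I'll back off and check.

{"op": "carry_out", "data": {
  "moves": [
    {"rx": 0, "ry": 0, "rz": 0, "dx": 0, "dy": 0, "dz": 0.03, "claw": 1},
    {"rx": 0, "ry": 0, "rz": 0, "dx": 0, "dy": 0, "dz": 0.09, "claw": 1},
    {"rx": 0, "ry": 0, "rz": 0, "dx": -0.04, "dy": -0.03, "dz": 0.14, "claw": 1},
    {"rx": 0, "ry": 0, "rz": 0, "dx": -0.08, "dy": -0.07, "dz": 0.16, "claw": 1},
    {"rx": 0, "ry": 0, "rz": 0, "dx": -0.1, "dy": -0.11, "dz": 0.16, "claw": 1}
  ]
}}

```text
t: 18.15
position: [0.3921, -0.2965, 0.2418]
orientation: [0.066, 0.998, -0.002, 0.002]
force: [0.5, -1.1, -1.0]
opening: -0.0003
grasp_force: 0.0
```

{"op": "carry_out", "data": {
  "moves": [
    {"rx": 0, "ry": 0, "rz": 0, "dx": 0, "dy": -0.05, "dz": 0, "claw": 1},
    {"rx": 0, "ry": 0, "rz": 0, "dx": 0, "dy": -0.1, "dz": 0, "claw": 1},
    {"rx": 0, "ry": 0, "rz": 0, "dx": 0, "dy": -0.13, "dz": 0, "claw": 1},
    {"rx": 0, "ry": 0, "rz": 0, "dx": 0, "dy": -0.13, "dz": 0, "claw": 1}
  ]
}}

```text
t: 18.65
position: [0.3918, -0.4263, 0.2378]
orientation: [0.067, 0.998, 0.001, -0.001]
force: [-0.0, 0.0, 0.5]
opening: 0.0
grasp_force: 0.0
```

```bash
python3 s.py; python3 - <<'E'
from h import *
c0=np.array([.5393,-.219,0]); Z=Rotation.from_euler('z',-.13); I=[]
for n in('top','side'):
    b,e=snap(n,n+'9'); I.append(b); A=pts(n,e); h=cv2.cvtColor(b,cv2.COLOR_BGR2HSV); L=Z.inv().apply((A.reshape(-1,3)-c0)).reshape(A.shape)
    m=(abs(L[...,0])<.11)&(abs(L[...,1])<.06)&(L[...,2]>.07)&(L[...,2]<.1)&(h[...,1]<70); X=L[m]; print(n,m.sum(),np.polyfit(X[:,1],X[:,2],1))
    for q in(np.abs(e-np.load(n+'0.npz')['d']),): pass
cv2.imwrite('pics/v9.png',cv2.hconcat([cv2.resize(I[0],(400,300)),cv2.resize(I[1],(400,300))]))
E
```

```text
18.65 [ 0.3918 -0.4263  0.2378] q [ 6.740e-02  9.977e-01  8.000e-04 -6.000e-04] j [-0.956 -0.059  1.713 -0.     1.489 -2.392] F [-0.   0.   0.5] 0.0 0.0
[[-0.991  0.134 -0.001]
 [ 0.134  0.991  0.002]
 [ 0.001  0.001 -1.   ]]
top 2725 [-0.00376476  0.08017291]
side 1685 [0.00114772 0.08121376]
```

View pics/v9.png

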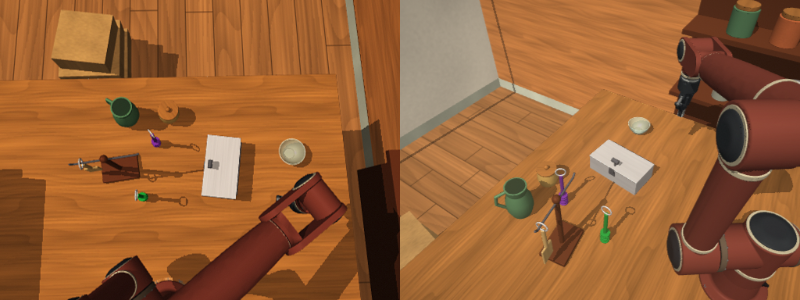

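The lid is shut (slope about 0, face at 81 mm). The spatula still hangs at (545,235), everything else is in place, and the robot touches nothing.

```bash
python3 -c "
from workcell import job
print(job.job_done())"
```

```text
the job is handed in; nothing more can be done
None
```

The job is handed in: the dipper lies in the cradle with its head in the wide notch, the lid is shut, the spatula still hangs and the other things stand where they were; no verdict came back.

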